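Open the pinned paint chest by its paddle latch

ROBOT

A 6-joint arm with a two-finger parallel gripper is mounted at the origin on the work surface. World frame = base frame: x ahead of the robot, y to its left, z up, the work surface at z = 0. Lengths are in m, angles in rad, forces in N, time in s.
With the tool pointing down it reaches from about 0.275 to 0.775 m from the base axis. Payload 14.6 kg.
Tool frame: the origin (TCP) lies midway between the tips of the shut fingers; the grasp point (between the pads) lies env.grip_depth behind it (env.grip_depth is the distance from the TCP to the grasp point, in m); z points along the fingers, y is the line along which they close (so a half turn about z gives the same grasp; the last joint's range is limited). The gripper opens to 85 mm and grips with 20 to 120 N. Pads are 22 mm wide; open, the fingers measure 114 mm over their backs; the gripper's body (76 mm by 85 mm) begins 54 mm behind the grasp point. The pads swing forward as they close: fully open they stand 13 mm farther back than shut.
Start: joints at [1.098, 0.263, -0.048, 1.259, 0, 1.415], TCP at [0.164, 0.499, 0.231] pointing down, gripper open.
Joint ranges: [-2.65, 2.65], [-0.89, 1.7], [-1.18, 1.37], [-2.13, 2.11], [-1.35, 1.29], [-3.14, 3.14]. Speed limits (rad/s): [1.89, 1.89, 2.57, 2.79, 3.14, 3.14].

INTERFACE

Orientations are given as a unit quaternion [x, y, z, w].
In Python, from station import env, cams, hand_in, nets gives the robot as it stands.
- The arm moves only by the tool jog_arm, never from a script. Its argument "series" is a list that holds one entry, the list of rows, each a list of 4 numbers: the shift along the tool's x, y, z in units of 40 mm (1.0 is 40 mm), then the turn about the tool's z in units of 5 degrees (1.0 is 5 degrees). In form: [[[tx, ty, tz, spin], ...]]. A call has exactly 10 rows; each row shifts and turns the commanded pose from where the row before left it, along the tool's axes as they then stand; what a row does not reach is not made up. A row lasts 1/8 s, in which the tool goes at most 62.5 mm and 10.7 degrees, less where a joint would pass 70% of its speed; a pose out of reach is approached as far as the arm can. A call with a number of a shift or a turn outside -1 to 1 is refused whole. A call with a gripper value outside its range is refused whole. "hand" is the gripper's target within -1 to 1 (shut at 1, half-way at 0, fully open at -1), set as the call begins (left out, the last holds). The fingers move at their own pace and stop on an object; "force" is the grip in N (left out, the last holds). Time passes only in rows, so rows that do not move let the fingers close, or fill a call up. It gives the time, the measured TCP pose, the force, the opening and the grip force at its end, in the units of the state.
- env.state(): the state, without advancing time (a new reading comes with each control period).
- cams.grab_frame(name): name is "scene" or "top" or "wrist"; returns (picture, depth): 420x560x3 uint8, red, green, blue; 420x560 float32, m along the optical axis (not along the pixel's ray), 0 where there is no reading.
- cams.calibration(name): a dict with "fx", "fy", "cx", "cy" (pixels), "cam_to_world" (4x4, takes a point from camera to world coordinates). Camera axes: x right, y down, z forward; pixel columns grow to the right and rows downward; lengths in m; the calibration is good to about 2 mm. The wrist camera is an equidistant fisheye: a pixel r from the principal point sees the ray r / f radians off the axis. A picture is of the moment at which its call begins: read the wrist's pose just before it. calibration takes no time and is no camera call; for the wrist camera it gives the pose at the moment of the call.
- hand_in(): hands the job in; it is judged then, once.
Trained networks look in the newest picture that a camera, given by its name, has taken for a name from the list of things; names that differ only in an ending like _2 or _b are one class to them, and where a whole thing is asked for, a point or a joint stands for the part that bears it (a point fixed in the world has none). Each returns a list of dicts, best first, with "confidence" (0 to 1); they miss things now and then, are a little off and sometimes report something else, mostly with a low value. They report only what shows in the picture. A call takes as long as a camera call. They do not tell look-alikes from the thing itself.
- nets.masks_of(label, camera): "region" (420x560 bool, what is visible of it).
- nets.pinpoint(label, camera): "point" ([x, y, z] in m, in world coordinates, good to about 4 mm: a listed point, or the origin of a listed thing).
The state is a dict: "clock": time; "joint_pos": joint angles; "dq": joint speeds; "joint_efforts": joint torques, N m; "position": TCP position; "eef_rot": TCP orientation; "force": force on the tool from outside, world axes, zero at the start; "moment": the same for the moment, N m; "finger_gap": finger opening in m; "grip_force": force on a finger pad.
Only numpy, scipy, OpenCV 4.12 (cv2) and the standard library are available. Lean on these libraries where they do the work, as an engineer would, in place of code of your own. Each camera call takes 0.05 s, during which the arm holds its last target. There are 200 camera calls.

TASK

Open the blue paint chest: draw the red-flagged retaining pin sideways out of its staple and lay it in the wooden tray, then lift the paddle so that the hidden latch lets go and swing the lid up until it stands upright by itself. Leave the other things on the table where they are.

Things in the scene. Friction and masses are not known exactly. Their poses are not given: they have to be found in the camera images.
- chest: Blue steel paint chest, fixed to the table; shell 160 mm (own x) by 240 mm (own y) by 115 mm high, closed by an 18 mm thick blue lid, top face 133 mm above the table. Origin: centre of its underside. Own x points from its front (the paddle side, facing the robot) to its back (the lid's hinge), own y to the left seen from the robot, z up. A pawl hidden inside, fixed to the paddle, hooks under a keeper bar and holds the lid shut until the paddle is raised.
- lid (a joint): Lid angle, rad: 0 shut, 1.57 upright, stop at 1.75. Hinged along own y on the chest's back edge, 80 mm behind the chest's origin and 115 mm up; its front edge swings up and back. The lid's lower front edge lies 163 mm from the hinge line. A stiff friction hinge: the lid (0.4 kg) stays at any angle; raising it takes about 0.85 N m at the hinge.
- lid_hinge (a point): Middle of the lid's hinge line, 80 mm behind the chest's origin, 115 mm up.
- paddle (a joint): Paddle angle relative to the lid, rad: 0 at rest on the lid (a light spring of about 0.1 N m returns it), stop at 0.60. Raising it swings the pawl out; the lid is free above about 0.42. It pivots along own y; its front lip goes up and back. Beyond its stop, further lifting carries the lid up with it.
- paddle_pivot (a point): Middle of the paddle's pivot, 38 mm in front of the chest's origin, 138 mm up with the lid shut. The aluminium-coloured paddle is a 6 mm plate, 56 mm wide: from the pivot 34 mm lie flat, top 8 mm above the lid, then it rises forward at about 45 degrees to its lip.
- paddle_lip (a point): Middle of the paddle's front lip, a rolled edge 8 mm thick, 56 mm wide along own y, 72 mm in front of the pivot and 40 mm above it. With all shut it is 110 mm in front of the chest's origin, 178 mm above the table, 30 mm out beyond the chest's front, open space below and in front: a finger put under it from the front can push it up and back.
- staple (a point): Centre of the opening of the steel staple, a hoop of 4 mm wire on the lid, 58 mm in front of the chest's origin on its centre line, standing up through a slot in the paddle, top 21 mm above the lid. The pin lies through it along own y, above the paddle, and stops the paddle from rising.
- pin: Retaining pin, loose, 35 g: an upright red flag 8 mm thick (own x), 24 mm long (own y), 22 mm high, with a steel shank 6 mm in diameter that leaves the flag at mid height and runs along own -y. Origin: centre of the flag's underside. At the start the flag stands on the lid about 55 mm to the chest's own +y side of the staple and the shank lies in the staple with 2 to 4 mm of play; it draws out along own +y.
- pin_end (a point): Free end of the pin's shank, 76 mm from the pin's origin along own -y, 11 mm up.
- tray: Shallow wooden tray, fixed, 140 mm (own x) by 180 mm (own y), 18 mm high, walls 5 mm, floor 5 mm above the table. Origin: centre of its underside.
- bottle: Bystander: grey drinking bottle, black cap, 68 mm diameter, 190 mm tall. Origin: centre of its underside.
- tin: Bystander: empty open steel tin, 130 mm diameter, 130 mm tall. Origin: centre of its underside.
- ink: Bystander: black ink bottle, white cap, 48 mm diameter, 85 mm tall. Origin: centre of its underside.
- jar: Bystander: orange paint jar, white lid, 68 mm diameter, 75 mm tall. Origin: centre of its underside.
- mug: Bystander: blue mug, 80 mm diameter, 90 mm tall. Origin: centre of its underside.
- brush: Bystander: flat paint brush lying on the table, wooden handle. Origin: in the tool.
Not all that is in view belongs to the job. Of the things shaped like the pin, the red one is meant. Several things have the shape of the tray; the one meant has the colours described above.

How it is judged:
On the way, in this order (a step that is already met when the one before it is completed fails the run):
1. the pin is drawn out of the staple and lies in the tray (x of pin in the frame of tray between -0.07 and 0.07 m and y of pin in the frame of tray between -0.09 and 0.09 m and x of pin_end in the frame of tray between -0.07 and 0.07 m and y of pin_end in the frame of tray between -0.09 and 0.09 m and height (world z) of each of pin, pin_end below 0.045 m), for 0.2 s.
2. the paddle is lifted far enough to withdraw the pawl (value of joint paddle above 0.36 rad), for 0.1 s.
3. the lid is swung open (value of joint lid above 1.3 rad), for 0.2 s.
At the end, for the whole second after the job is handed in: The lid stands open and still, within about 15 degrees of upright or beyond (over 1.3 rad), and the whole pin lies at rest inside the tray's outline (flag and shank end both within it and lower than 45 mm) (all of step 1 and value of joint lid above 1.3 rad and velocity of joint lid between -0.1 and 0.1 rad/s and linear speed of pin below 0.03 m/s); the robot touches nothing.
It fails at once if a bystander is shifted by more than 40 mm (distance of any of bottle, tin, ink, jar, mug, brush from where it was at the start of the episode above 0.04 m).
It also fails if it takes over 69 s, if anything falls off the work surface, if the arm or the gripper's body presses on something with over 40 N, if the wrist force passes 120 N, or if a joint passes its speed limit or range.

## Working session

There is one attempt and no reset: what is moved stays moved. The work goes in short steps, Python scripts to look and compute and a tool call to move; the robot and the scene stay as the last step left them, time stands still between calls to the robot, and variables do not carry over. Pictures are saved under pics/ and viewed, at most 10 in all, crops included, and the job is handed in when it is done.

Besides the shell and the picture viewer there is one more tool, called as name(argument=value, ...) on one line, values as JSON. jog_arm: Moves the arm, as the interface text tells. Shifts and turns lie within -1 to 1; 1 stands for 40 mm of shift or 5 degrees of turn. Its arguments: {"type":"object","properties":{"series":{"type":"array"},"hand":{"type":"number"},"force":{"type":"number"}},"required":["series"]}

```bash
mkdir -p pics; ls
cat > h.py <<'E'
import numpy as np, cv2
from scipy.spatial.transform import Rotation as R
from station import env, cams, hand_in, nets
E
python3 - <<'E'
from h import *
s=env.state(); print({k:np.round(v,3).tolist() for k,v in s.items()}, env.grip_depth)
ims=[]
for c in ['scene','top']:
    p,d=cams.grab_frame(c); cv2.imwrite(f'pics/{c}0.png',p[:,:,::-1])
    for l in ['paddle_lip','paddle_pivot','staple','pin','pin_end','tray','lid_hinge','chest','bottle','tin','ink','jar','mug','brush']:
        print(c,l,[(np.round(x['point'],3).tolist(),round(x['confidence'],2)) for x in nets.pinpoint(l,c)])
E
```

```text
pics
{'clock': 0.0, 'joint_pos': [1.098, 0.264, -0.049, 1.259, -0.0, 1.415], 'dq': [0.0, 0.002, 0.0, -0.0, -0.0, -0.001], 'joint_efforts': [-0.001, -63.762, 38.458, 0.013, -0.0, 0.0], 'position': [0.164, 0.498, 0.231], 'eef_rot': [0.158, 0.987, -0.001, -0.0], 'force': [0.337, -0.616, 0.562], 'moment': [0.003, 0.051, -0.052], 'grip_force': 0.0, 'finger_gap': 0.085} 0.0187
scene paddle_lip [([0.461, -0.058, 0.179], 0.94), ([0.552, -0.428, -0.0], 0.36)]
scene paddle_pivot [([0.529, -0.051, 0.134], 0.95), ([0.563, -0.044, 0.001], 0.53)]
scene staple [([0.508, -0.053, 0.147], 0.72)]
scene pin [([0.39, -0.22, 0.005], 0.66), ([0.501, 0.002, 0.128], 0.62)]
scene pin_end [([0.374, -0.146, 0.005], 0.66), ([0.514, -0.075, 0.14], 0.56), ([0.5, 0.003, 0.132], 0.29)]
scene tray [([0.221, 0.34, -0.002], 0.86), ([0.488, 0.316, -0.001], 0.78)]
scene lid_hinge [([0.643, -0.032, 0.114], 0.81)]
scene chest [([0.562, -0.043, 0.002], 0.68)]
scene bottle [([0.411, -0.338, 0.003], 0.79)]
scene tin [([0.553, -0.43, 0.002], 0.79), ([0.663, 0.389, -0.003], 0.17)]
scene ink [([0.648, 0.265, 0.002], 0.78)]
scene
[... 402 characters left out ...]
[0.414, -0.334, 0.0], 0.53), ([0.502, -0.0, 0.134], 0.41), ([0.388, -0.223, 0.006], 0.4)]
top pin_end [([0.376, -0.149, 0.005], 0.59), ([0.512, -0.073, 0.137], 0.58)]
top tray [([0.481, 0.316, 0.0], 0.66), ([0.22, 0.337, -0.0], 0.57), ([0.548, -0.43, 0.001], 0.41)]
top lid_hinge [([0.643, -0.03, 0.112], 0.71), ([0.529, -0.05, 0.14], 0.36), ([0.668, 0.389, -0.003], 0.3)]
top chest [([0.564, -0.046, -0.004], 0.93)]
top bottle [([0.416, -0.335, 0.002], 0.95)]
top tin [([0.544, -0.431, 0.003], 0.97), ([0.375, -0.006, -0.001], 0.34)]
top ink [([0.648, 0.262, -0.003], 0.61)]
top jar [([0.667, 0.392, 0.001], 0.77)]
top mug [([0.693, -0.313, -0.001], 0.87)]
top brush [([0.376, -0.001, -0.001], 0.9)]
```

View pics/scene0.png

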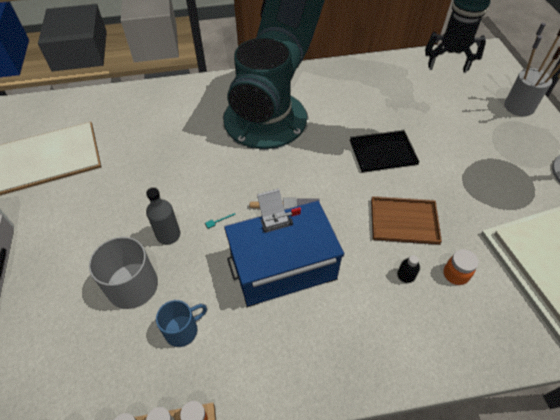

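View pics/top0.png

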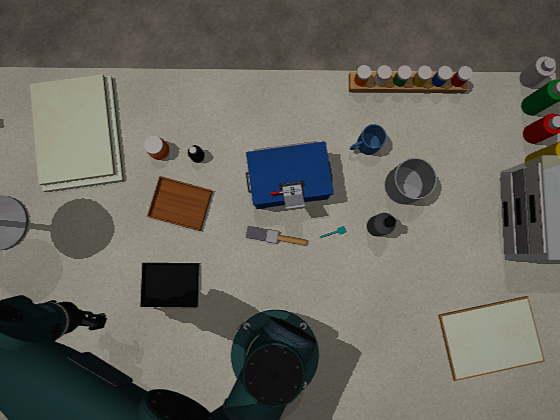

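The scene view shows the chest (about 285,245) with the red flag at (296,212). The wooden tray is at (405,220) and the black look-alike tray at (384,150). The brush and the teal look-alike pin lie in front of the chest. Next I'll measure the yaws and the exact flag position.

```bash
cat >> h.py <<'E'
def cloud(c,d):
    k=cams.calibration(c); v,u=np.mgrid[:d.shape[0],:d.shape[1]]
    P=np.stack([(u-k['cx'])/k['fx']*d,(v-k['cy'])/k['fy']*d,d],-1)
    return P@k['cam_to_world'][:3,:3].T+k['cam_to_world'][:3,3]
def rect(p):
    (c,(w,h),a)=cv2.minAreaRect((p*1000).astype(np.float32)); return np.round(c,1),round(w,1),round(h,1),round(a,1)
E
python3 - <<'E'
from h import *
for c in ['top','scene']:
    p,d=cams.grab_frame(c); W=cloud(c,d); p=p.astype(int)
    lid=(abs(W[...,2]-.133)<.006)&(d>0)&(p[...,2]>p[...,0]+30)&(abs(W[...,0]-.56)<.15)&(abs(W[...,1]+.04)<.18)
    print(c,'lid',lid.sum(),rect(W[lid][:,:2]))
    wood=(abs(W[...,2]-.01)<.014)&(d>0)&(p[...,0]>p[...,2]+25)&(abs(W[...,0]-.485)<.13)&(abs(W[...,1]-.316)<.14)
    print('tray',wood.sum(),rect(W[wood][:,:2]))
    red=(d>0)&(p[...,0]>p[...,1]+60)&(p[...,0]>p[...,2]+60)&(W[...,2]>.12)&(abs(W[...,0]-.5)<.06)&(abs(W[...,1])<.06)
    q=W[red]; print('red',red.sum(),q.mean(0).round(4),q.min(0).round(4),q.max(0).round(4))
E
```

```text
top lid 3757 (array([563.4, -43.3]), 166.5, 246.5, 8.3)
tray 2322 (array([483.8, 319.5]), 188.3, 140.3, 74.7)
red 20 [0.498  0.0007 0.1553] [ 0.4932 -0.009   0.149 ] [0.5031 0.0119 0.1582]
scene lid 5573 (array([566.9, -44.6]), 166.4, 246.8, 8.5)
tray 2920 (array([479.7, 320. ]), 187.8, 160.2, 75.1)
red 47 [5.028e-01 2.000e-04 1.494e-01] [ 0.4968 -0.01    0.1377] [0.5068 0.0115 0.1573]
```

jog_arm(series=[[[0, 0, 0, 1], [0, 0, 0, 1], [0, 0, 0, 1], [0, 0, 0, 1], [0, 0, 0, 1], [0, 0, 0, 1], [0, 0, 0, 1], [0, 0, 0, 1], [0, 0, 0, 1], [0, 0, 0, 1]]], hand=-1, force=40)

```text
clock: 2.85
position: [0.1641, 0.4987, 0.2313]
eef_rot: [0.562, 0.827, 0.0, 0.0]
force: [0.6, -0.2, -0.1]
finger_gap: 0.0855
grip_force: 0.0
```

jog_arm(series=[[[0, 0, 0, 1], [0, 0, 0, 1], [0, 0, 0, 0.68], [-0.96, 0.46, 0, 0], [-0.96, 0.46, 0, 0], [-0.96, 0.46, 0, 0], [-0.96, 0.46, 0, 0], [-0.96, 0.46, 0, 0], [-0.96, 0.46, 0, 0], [-0.96, 0.46, 0, 0]]])

```text
clock: 4.1
position: [0.3313, 0.2504, 0.2314]
eef_rot: [0.653, 0.757, 0.0, 0.0]
force: [1.1, 1.4, -0.8]
finger_gap: 0.0857
grip_force: 0.0
```

jog_arm(series=[[[-0.96, 0.46, 0, 0], [-0.96, 0.46, 0, 0], [-0.96, 0.46, 0, 0], [-0.96, 0.46, 0, 0], [-0.96, 0.46, 0, 0], [-0.96, 0.46, 0, 0], [-0.96, 0.46, 0, 0], [0, 0, 0, 0], [0, 0, 0, 0], [0, 0, 0, 0]]])

```text
clock: 5.35
position: [0.4969, 0.0052, 0.2314]
eef_rot: [0.653, 0.757, 0.0, -0.0]
force: [-0.1, -0.2, 0.3]
finger_gap: 0.0852
grip_force: 0.0
```

```bash
cat >> h.py <<'E'
def tool():
    s=env.state(); M=R.from_quat(s['eef_rot']).as_matrix(); return np.array(s['position']),M
def to(p):
    P,M=tool(); print('shift units',((np.array(p)-P)@M/.04).round(3),'pos',P.round(4),'yaw of tool y',np.degrees(np.arctan2(M[1,1],M[0,1])).round(2))
E
python3 - <<'E'
from h import *
to([.501,.001,.138])
p,d=cams.grab_frame('wrist'); cv2.imwrite('pics/w1.png',p[:,:,::-1])
k=cams.calibration('wrist'); print({a:np.round(b,3).tolist() for a,b in k.items()})
for l in ['pin','staple','pin_end','paddle_lip']: print(l,[(np.round(x['point'],3).tolist(),round(x['confidence'],2)) for x in nets.pinpoint(l,'wrist')])
q=p.astype(int); red=(d>0)&(q[...,0]>q[...,1]+60)&(q[...,0]>q[...,2]+60)
v,u=np.nonzero(red); x=u-k['cx'];y=v-k['cy'];r=np.hypot(x,y); th=r/k['fx']
z=d[red]; W=np.stack([x/r*np.tan(th)*z,y/r*np.tan(th)*z,z],-1)@k['cam_to_world'][:3,:3].T+k['cam_to_world'][:3,3]
W=W[(W[:,2]>.12)&(W[:,2]<.17)&(abs(W[:,0]-.5)<.05)&(abs(W[:,1])<.05)]; print(len(W),W.min(0),W.max(0),rect(W[W[:,2]>.15][:,:2]))
E
```

```text
shift units [-0.12   0.087  2.336] pos [0.4969 0.0052 0.2314] yaw of tool y 8.45
{'fx': 325.192, 'fy': 325.192, 'cx': 276.399, 'cy': 213.308, 'cam_to_world': [[0.989, 0.142, 0.039, 0.488], [0.148, -0.955, -0.256, 0.069], [0.001, 0.259, -0.966, 0.373], [0.0, 0.0, 0.0, 1.0]]}
pin [([0.502, 0.002, 0.134], 0.9), ([0.386, -0.226, 0.003], 0.83)]
staple [([0.506, -0.051, 0.146], 0.62)]
pin_end [([0.512, -0.074, 0.142], 0.82)]
paddle_lip [([0.455, -0.059, 0.174], 0.64)]
347 [ 0.49560538 -0.01107092  0.13821599] [0.50517438 0.01231273 0.15605897] (array([5.003e+02, 5.000e-01]), 6.5, 23.3, 8.6)
```

View pics/w1.png

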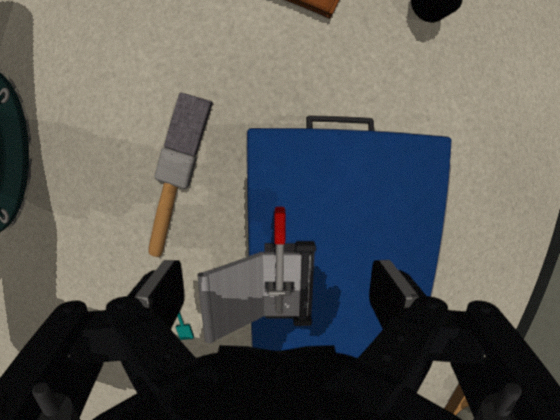

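The wrist view shows the red flag at (280,225) and its shank running through the staple at (280,288). Flag yaw is 8.6°, which matches the tool. I'll descend and grip.

jog_arm(series=[[[-0.11, 0.09, 0.4, 0], [0, 0, 0.5, 0], [0, 0, 0.5, 0], [0, 0, 0.5, 0], [0, 0, 0.4, 0], [0, 0, 0, 0], [0, 0, 0, 0], [0, 0, 0, 0], [0, 0, 0, 0], [0, 0, 0, 0]]])

```text
clock: 6.85
position: [0.5017, 0.0006, 0.1395]
eef_rot: [0.653, 0.757, 0.0, 0.0]
force: [-0.1, 0.1, -0.3]
finger_gap: 0.0856
grip_force: 0.0
```

jog_arm(series=[[[0, 0, 0, 0], [0, 0, 0, 0], [0, 0, 0, 0], [0, 0, 0, 0], [0, 0, 0, 0], [0, 0, 0, 0], [0, 0, 0, 0], [0, 0, 0, 0], [0, 0, 0, 0], [0, 0, 0, 0]]], hand=1, force=40)

```text
clock: 8.1
position: [0.5016, 0.0006, 0.1393]
eef_rot: [0.653, 0.757, 0.0, 0.0]
force: [-2.0, 0.4, 4.1]
finger_gap: 0.007
grip_force: 43.1
```

jog_arm(series=[[[0.2, 0, -0.02, 0], [0.3, 0, 0, 0], [0.3, 0, 0, 0], [0.3, 0, 0, 0], [0.3, 0, 0, 0], [0.3, 0, 0, 0], [0, 0, -0.5, 0], [0, 0, -0.5, 0], [0, 0, -0.5, 0], [0, 0, 0, 0]]])

```text
clock: 9.35
position: [0.4923, 0.0683, 0.201]
eef_rot: [0.653, 0.757, 0.001, 0.001]
force: [0.2, 0.4, -0.8]
finger_gap: 0.0069
grip_force: 42.6
```

Run:
```python
from h import *
c,s=np.cos(np.radians(-15.3)),np.sin(np.radians(-15.3))
o=np.array([.484,.318]); t=o+.032*np.array([-s,c]); print(t)
to([*t,.16]); print(env.state()['finger_gap'])
p,d=cams.grab_frame('wrist'); cv2.imwrite('pics/w2.png',p[:,:,::-1])
for l in ['pin','pin_end','staple']: print(l,[(np.round(x['point'],3).tolist(),round(x['confidence'],2)) for x in nets.pinpoint(l,'wrist')])
```

```text
[0.49244394 0.34886584]
shift units [6.939 1.027 1.025] pos [0.4923 0.0683 0.201 ] yaw of tool y 8.4
0.00689555385568223
pin [([0.494, 0.07, 0.198], 0.82)]
pin_end [([0.372, -0.148, 0.003], 0.6), ([0.372, -0.0, -0.001], 0.4)]
staple []
```

View pics/w2.png

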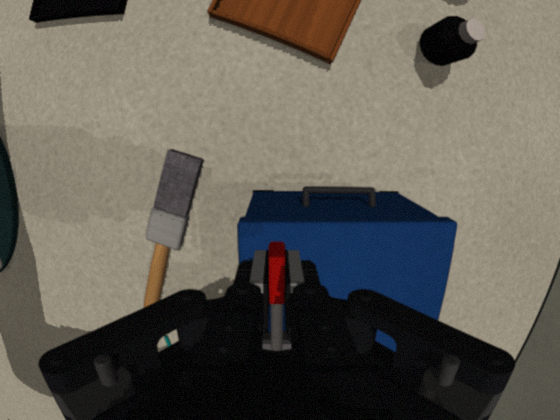

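The pin is held cleanly at (277,275), clear of the staple. I'll carry it to the wooden tray.

jog_arm(series=[[[0.87, 0.13, 0, 0], [0.87, 0.13, 0, 0], [0.87, 0.13, 0, 0], [0.87, 0.13, 0, 0], [0.87, 0.13, 0, 0], [0.87, 0.13, 0, 0], [0.87, 0.13, 0, 0], [0.85, 0.12, 0, 0], [0, 0, 0, 0.8], [0, 0, 0, 0.8]]])

```text
clock: 10.8
position: [0.4915, 0.3489, 0.199]
eef_rot: [0.705, 0.709, -0.001, -0.0]
force: [-0.1, -0.5, 0.4]
finger_gap: 0.0069
grip_force: 42.5
```

jog_arm(series=[[[0, 0, 0.3, 0.8], [0, 0, 0.5, 0.8], [0, 0, 0.6, 0.8], [0, 0, 0.6, 0.74], [0, 0, 0.6, 0], [0, 0, 0.6, 0], [0, 0, 0.5, 0], [0, 0, 0.3, 0], [0, 0, 0.2, 0], [0, 0, 0, 0]]])

```text
clock: 12.05
position: [0.4917, 0.3485, 0.0318]
eef_rot: [0.795, 0.607, -0.0, -0.0]
force: [0.2, 0.2, -0.4]
finger_gap: 0.0065
grip_force: 42.5
```

Run:
```python
from h import *
to([.4924,.3489,.013])
for c in ['top','scene']:
    p,d=cams.grab_frame(c)
    for l in ['tray','pin','pin_end']: print(l,[(np.round(x['point'],3).tolist(),round(x['confidence'],2)) for x in nets.pinpoint(l,c)])
```

```text
shift units [0.015 0.013 0.47 ] pos [0.4917 0.3485 0.0318] yaw of tool y -15.31
tray [([0.484, 0.316, 0.0], 0.88)]
pin [([0.386, -0.223, 0.006], 0.66), ([0.492, 0.347, 0.024], 0.39)]
pin_end [([0.376, -0.149, 0.006], 0.38), ([0.474, 0.279, 0.035], 0.35)]
tray [([0.222, 0.34, -0.002], 0.73), ([0.489, 0.315, -0.002], 0.69)]
pin [([0.388, -0.223, 0.003], 0.61), ([0.493, 0.348, 0.024], 0.37)]
pin_end [([0.476, 0.277, 0.032], 0.49), ([0.377, -0.147, 0.002], 0.49)]
```

jog_arm(series=[[[0, 0, 0.2, 0], [0, 0, 0.15, 0], [0, 0, 0.1, 0], [0, 0, 0, 0], [0, 0, 0, 0], [0, 0, 0, 0], [0, 0, 0, 0], [0, 0, 0, 0], [0, 0, 0, 0], [0, 0, 0, 0]]])

```text
clock: 13.7
position: [0.4919, 0.3485, 0.0141]
eef_rot: [0.795, 0.607, -0.0, 0.0]
force: [0.1, 0.6, -0.8]
finger_gap: 0.0068
grip_force: 42.6
```

jog_arm(series=[[[0, 0, 0, 0], [0, 0, 0, 0], [0, 0, 0, 0], [0, 0, 0, 0], [0, 0, 0, 0], [0, 0, -0.2, 0], [0, 0, -0.6, 0], [0, 0, -1, 0], [0, 0, -1, 0], [0, 0, -1, 0]]], hand=0)

```text
clock: 14.95
position: [0.4917, 0.3485, 0.1681]
eef_rot: [0.795, 0.607, 0.0, 0.0]
force: [1.1, -0.1, 0.7]
finger_gap: 0.0427
grip_force: 0.0
```

Run:
```python
from h import *
for c in ['wrist','top']:
    p,d=cams.grab_frame(c)
    if c=='wrist': cv2.imwrite('pics/w3.png',p[:,:,::-1])
    for l in ['pin','pin_end']: print(l,[(np.round(x['point'],3).tolist(),round(x['confidence'],2)) for x in nets.pinpoint(l,c)])
    for l in ['paddle_lip','lid_hinge','chest']: print(l,[(np.round(x['point'],3).tolist(),round(x['confidence'],2)) for x in nets.pinpoint(l,c)])
# finger start: chest frame (yaw 8.45), 160 mm ahead of origin
ex=np.array([.989,.147]); o=np.array([.5645,-.0435])
print(o-.11*ex, o-.16*ex); to([*(o-.16*ex),.2])
```

```text
pin [([0.491, 0.352, 0.008], 0.69), ([0.666, 0.389, 0.001], 0.2)]
pin_end [([0.471, 0.277, 0.004], 0.95)]
paddle_lip []
lid_hinge []
chest [([0.475, 0.276, 0.006], 0.43)]
pin [([0.388, -0.227, 0.008], 0.61), ([0.494, 0.346, 0.005], 0.6)]
pin_end [([0.474, 0.279, 0.008], 0.64), ([0.378, -0.146, 0.006], 0.58)]
paddle_lip [([0.46, -0.064, 0.177], 0.68), ([0.564, -0.043, 0.0], 0.25)]
lid_hinge [([0.641, -0.031, 0.114], 0.57), ([0.416, -0.334, -0.002], 0.47)]
chest [([0.561, -0.043, 0.0], 0.92)]
[ 0.45571 -0.05967] [ 0.40626 -0.06702]
shift units [-10.583   0.681  -0.855] pos [0.4917 0.3485 0.1656] yaw of tool y -15.31
```

View pics/w3.png

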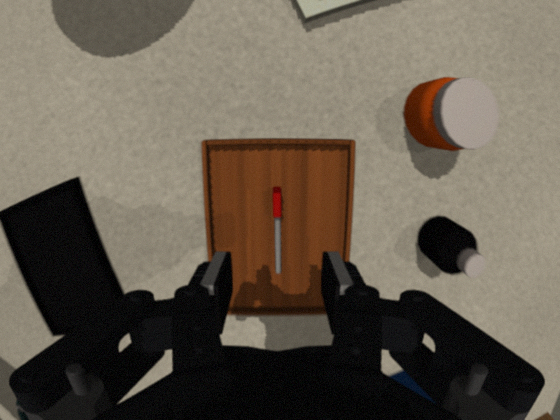

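The pin lies flat in the tray, flag at (277,203) and shank end at (278,272). Next I'll turn the tool so the shut fingers' side faces the paddle and go to the front of the lip.

jog_arm(series=[[[0, 0, -0.2, -1], [0, 0, -0.2, -1], [0, 0, -0.2, -1], [0, 0, -0.2, -1], [0, 0, -0.2, -1], [0, 0, -0.1, -1], [0, 0, 0, -1], [0, 0, 0, -1], [0, 0, 0, -1], [0, 0, 0, -1]]], hand=1)

```text
clock: 16.8
position: [0.4918, 0.3485, 0.2099]
eef_rot: [0.463, 0.886, -0.0, -0.0]
force: [0.7, -1.1, -1.0]
finger_gap: 0.0003
grip_force: 0.0
```

jog_arm(series=[[[0, 0, 0, -1], [0, 0, 0, -1], [0, 0, 0, -1], [0, 0, 0, -1], [0, 0, 0, -1], [0, 0, 0, -1], [0, 0, 0, -1], [0, 0, 0, -1], [0, 0, 0, -1], [0, 0, 0, -1]]])

```text
clock: 18.05
position: [0.4918, 0.3485, 0.2099]
eef_rot: [0.045, 0.999, -0.0, -0.0]
force: [-0.1, -0.1, 0.5]
finger_gap: -0.0001
grip_force: 0.0
```

jog_arm(series=[[[0, 0, 0, -1], [0, 0, 0, -1], [0, 0, 0, -0.74], [0.33, -0.9, 0, 0], [0.33, -0.9, 0, 0], [0.33, -0.9, 0, 0], [0.33, -0.9, 0, 0], [0.33, -0.9, 0, 0], [0.33, -0.9, 0, 0], [0.33, -0.9, 0, 0]]])

```text
clock: 19.3
position: [0.4368, 0.0846, 0.21]
eef_rot: [-0.073, 0.997, -0.0, 0.0]
force: [0.7, 0.6, -0.4]
finger_gap: -0.0001
grip_force: 0.0
```

jog_arm(series=[[[0.33, -0.9, 0, 0], [0.33, -0.9, 0, 0], [0.33, -0.9, 0, 0], [0.33, -0.9, 0, 0], [0, 0, 0, 0], [0, 0, 0, 0], [0, 0, 0, 0], [0, 0, 0, 0], [0, 0, 0, 0], [0, 0, 0, 0]]])

```text
clock: 20.55
position: [0.4061, -0.0642, 0.2101]
eef_rot: [-0.073, 0.997, 0.0, -0.0]
force: [0.1, -0.2, 0.3]
finger_gap: -0.0004
grip_force: 0.0
```

Run:
```python
from h import *
ex=np.array([.989,.147]); o=np.array([.564,-.0435])
to([*(o-.16*ex),.158]); print(env.state()['joint_pos'].__repr__())
```

```text
shift units [ 0.018 -0.069  1.302] pos [ 0.4061 -0.0642  0.2101] yaw of tool y 98.41
array([-3.55662608e-01,  7.70846218e-02, -3.43055995e-01,  1.15068733e+00,
        5.14516466e-05, -5.02516722e-01])
```

jog_arm(series=[[[0, -0.07, 0.6, 0], [0, 0, 0.6, 0], [0, 0, 0.2, 0], [-0.3, 0, 0, 0], [-0.3, 0, 0, 0], [-0.2, 0, 0, 0], [-0.2, 0, -0.1, 0], [-0.2, 0, -0.2, 0], [-0.2, 0, -0.2, 0], [0, 0, 0, 0]]])

```text
clock: 21.8
position: [0.461, -0.0591, 0.1751]
eef_rot: [-0.073, 0.997, -0.001, -0.001]
force: [-8.1, -1.4, 6.9]
finger_gap: 0.0002
grip_force: 4.2
```

```bash
cat >> h.py <<'E'
def look(n):
    ex=np.array([.989,.147]); o=np.array([.564,-.0435]); s=env.state(); P=np.array(s['position'])
    print('TCP own x',((P[:2]-o)@ex).round(4),'z',P[2].round(4),'F',np.round(s['force'],1))
    ims=[]
    for c in ['scene','top']:
        p,d=cams.grab_frame(c); ims.append(p)
        for l in ['paddle_lip','paddle_pivot','staple']:
            for q in nets.pinpoint(l,c)[:1]: print(c,l,round(q['confidence'],2),'own x',((q['point'][:2]-o)@ex).round(3),'z',round(q['point'][2],3))
    if n: cv2.imwrite(n,cv2.resize(np.hstack([ims[0][130:330,180:380],ims[1][110:240,215:345][:, :] if 0 else cv2.resize(ims[1][110:240,215:345],(200,200))]),(800,400))[:,:,::-1])
E
python3 -c "
from h import *
look('pics/a1.png')"
```

```text
TCP own x -0.1042 z 0.1751 F [-8.1 -1.4  6.9]
scene paddle_lip 0.57 own x -0.085 z 0.206
scene paddle_pivot 0.72 own x -0.036 z 0.136
scene staple 0.68 own x -0.058 z 0.148
top paddle_lip 0.65 own x -0.039 z 0.005
```

View pics/a1.png

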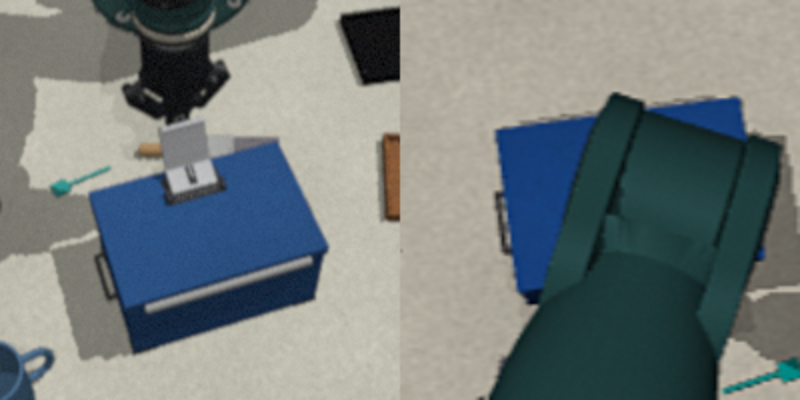

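The crop shows the finger at (180,120) under the raised paddle lip (185,125). The paddle is at about 0.46 rad, so I'll keep going along the lid's arc.

jog_arm(series=[[[-0.15, 0, -0.15, 0], [-0.15, 0, -0.15, 0], [-0.1, 0, -0.15, 0], [-0.1, 0, -0.15, 0], [-0.1, 0, -0.12, 0], [-0.1, 0, -0.1, 0], [-0.1, 0, -0.1, 0], [-0.1, 0, -0.1, 0], [0, 0, 0, 0], [0, 0, 0, 0]]])

```text
clock: 23.45
position: [0.4962, -0.0539, 0.2156]
eef_rot: [-0.073, 0.997, -0.0, -0.001]
force: [-16.1, -2.6, 11.4]
finger_gap: -0.0001
grip_force: 8.4
```

```bash
python3 -c "
from h import *
look('pics/a2.png')"
```

```text
TCP own x -0.0686 z 0.2156 F [-16.1  -2.6  11.4]
scene paddle_lip 0.89 own x -0.049 z 0.236
scene paddle_pivot 0.79 own x -0.03 z 0.153
scene staple 0.8 own x -0.053 z 0.17
```

View pics/a2.png

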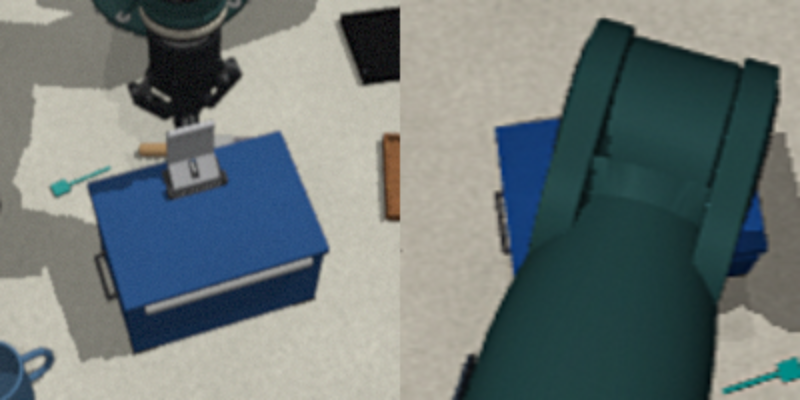

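jog_arm(series=[[[-0.05, 0, -0.15, 0], [-0.1, 0, -0.12, 0], [-0.1, 0, -0.1, 0], [-0.1, 0, -0.1, 0], [-0.12, 0, -0.1, 0], [-0.12, 0, -0.1, 0], [-0.12, 0, -0.1, 0], [-0.12, 0, -0.1, 0], [-0.12, 0, -0.08, 0], [0, 0, 0, 0]]])

```text
clock: 25.1
position: [0.5347, -0.0483, 0.254]
eef_rot: [-0.073, 0.997, -0.0, -0.0]
force: [-13.1, -2.3, 12.6]
finger_gap: -0.0
grip_force: 7.7
```

```bash
python3 -c "
from h import *
look('')"
```

```text
TCP own x -0.0297 z 0.254 F [-13.1  -2.3  12.6]
scene paddle_lip 0.83 own x -0.011 z 0.273
scene paddle_pivot 0.98 own x -0.012 z 0.188
scene staple 0.67 own x -0.029 z 0.207
```

jog_arm(series=[[[-0.13, 0, -0.1, 0], [-0.14, 0, -0.1, 0], [-0.14, 0, -0.08, 0], [-0.14, 0, -0.08, 0], [-0.14, 0, -0.06, 0], [-0.14, 0, -0.06, 0], [-0.14, 0, -0.05, 0], [-0.14, 0, -0.04, 0], [-0.14, 0, -0.03, 0], [0, 0, 0, 0]]])

```text
clock: 26.75
position: [0.5851, -0.0409, 0.2787]
eef_rot: [-0.073, 0.997, -0.0, 0.001]
force: [-7.5, -0.3, 15.3]
finger_gap: 0.0001
grip_force: 7.5
```

```bash
python3 -c "
from h import *
look('pics/a3.png')"
```

```text
TCP own x 0.0212 z 0.2787 F [-7.5 -0.3 15.3]
scene paddle_lip 0.79 own x 0.045 z 0.294
scene paddle_pivot 0.71 own x 0.017 z 0.217
scene staple 0.85 own x 0.007 z 0.237
top paddle_lip 0.48 own x -0.011 z 0.006
```

View pics/a3.png

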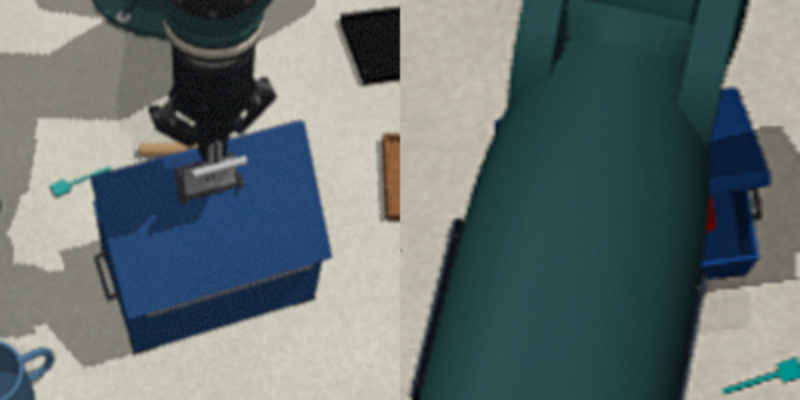

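The lid is now about 0.8 rad open, and in the crop the finger at (215,155) is starting to ride up the tilted plate. I'll back off, shift 80 mm left of the paddle, and push on the lid's lower front edge instead.

jog_arm(series=[[[0.1, 0, -0.15, 0], [0.3, 0, -0.15, 0], [0.7, 0, 0, 0], [0.8, 0, 0, 0], [0.8, 0, 0, 0], [0.2, 0.5, 0, 0], [0, 0.7, 0, 0], [0, 0.8, 0, 0], [0, 0, 0, 0], [0, 0, 0, 0]]])

```text
clock: 28.4
position: [0.4583, 0.0215, 0.2891]
eef_rot: [-0.073, 0.997, -0.0, 0.0]
force: [-0.5, 0.1, 0.3]
finger_gap: -0.0
grip_force: 0.0
```

Run:
```python
from h import *
look('pics/a4.png')
c='scene';p,d=cams.grab_frame(c);W=cloud(c,d);p=p.astype(int)
ex=np.array([.989,.147]);ey=np.array([-.147,.989]);o=np.array([.564,-.0435])
a=(W[...,:2]-o)@ex; b=(W[...,:2]-o)@ey
m=(d>0)&(p[...,2]>p[...,0]+30)&(W[...,2]>.14)&(W[...,2]<.3)&(abs(b)<.115)&(abs(b)>.05)&(abs(a)<.15)
k=np.polyfit(a[m],W[...,2][m],1); print('lid angle',np.arctan(-k[0]),m.sum(),'front top edge',a[m].min(),W[...,2][m].max())
to([*(o-.075*ex+.08*ey),.205])
```

```text
TCP own x -0.095 z 0.2891 F [-0.5  0.1  0.3]
scene paddle_lip 0.98 own x -0.004 z 0.297
scene paddle_pivot 0.79 own x 0.016 z 0.213
scene staple 0.91 own x 0.007 z 0.236
top paddle_lip 0.57 own x -0.043 z 0.004
top paddle_pivot 0.55 own x 0.017 z 0.215
top staple 0.91 own x 0.006 z 0.235
lid angle 0.8049537857007721 3663 front top edge -0.028899471780315704 0.24734542861231013
shift units [-0.506  0.014  2.096] pos [0.4581 0.0211 0.2888] yaw of tool y 98.37
```

View pics/a4.png

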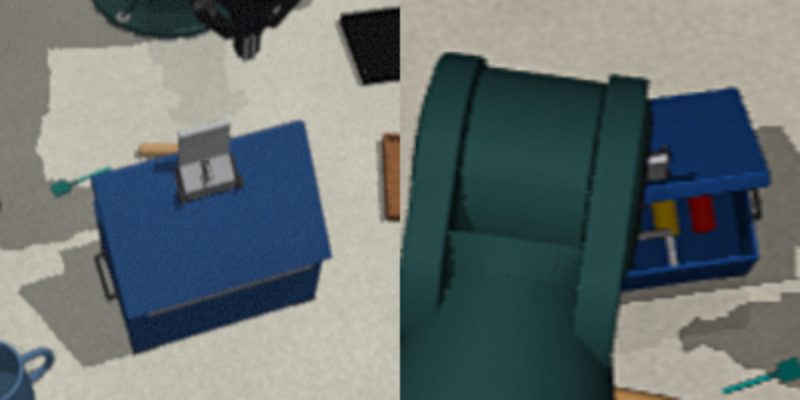

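The lid stays at 0.805 rad with the finger clear. Now I'll lower the finger and push the lid edge back.

jog_arm(series=[[[0, 0, 0.6, 0], [0, 0, 0.8, 0], [0, 0, 0.7, 0], [-0.4, 0, 0, 0], [-0.4, 0, 0, 0], [-0.4, 0, -0.1, 0], [-0.25, 0, -0.2, 0], [-0.25, 0, -0.2, 0], [-0.25, 0, -0.15, 0], [0, 0, 0, 0]]])

```text
clock: 30.1
position: [0.5369, 0.0328, 0.2318]
eef_rot: [-0.073, 0.997, -0.0, 0.001]
force: [0.8, 0.3, -0.2]
finger_gap: 0.0
grip_force: 0.0
```

```bash
cat >> h.py <<'E'
def lid():
    c='scene';p,d=cams.grab_frame(c);W=cloud(c,d);p=p.astype(int)
    ex=np.array([.989,.147]);ey=np.array([-.147,.989]);o=np.array([.564,-.0435])
    a=(W[...,:2]-o)@ex; b=(W[...,:2]-o)@ey
    m=(d>0)&(p[...,2]>p[...,0]+30)&(W[...,2]>.145)&(W[...,2]<.3)&(b<-.04)&(b>-.115)&(abs(a-.05)<.15)
    q=np.stack([a[m],W[...,2][m]],1); v=np.linalg.svd(q-q.mean(0),full_matrices=False)[2][0]; P,_=tool()
    print('lid angle',np.arctan2(abs(v[1]),-v[0]*np.sign(v[1])),m.sum(),'top',q[:,1].max(),'TCP own x',(P[:2]-o)@ex,P[2],np.round(env.state()['force'],1))
E
python3 -c "
from h import *
lid()"
```

```text
lid angle 1.0120922112988668 2052 top 0.2646634072398498 TCP own x -0.01599331737252096 0.23150838157840864 [-0.8  0.2  0.6]
```

jog_arm(series=[[[-0.25, 0, -0.15, 0], [-0.25, 0, -0.12, 0], [-0.25, 0, -0.1, 0], [-0.25, 0, -0.05, 0], [-0.25, 0, -0.05, 0], [-0.25, 0, 0, 0], [-0.2, 0, 0, 0], [-0.2, 0, 0, 0], [-0.15, 0, 0, 0], [0, 0, 0, 0]]])

```text
clock: 31.4
position: [0.6169, 0.0447, 0.2493]
eef_rot: [-0.073, 0.997, 0.0, 0.0]
force: [0.9, -0.1, -0.7]
finger_gap: 0.0003
grip_force: 0.0
```

```bash
python3 -c "
from h import *
lid(); look('pics/a5.png')"
```

```text
lid angle 1.4999162404479187 1438 top 0.2827560264692769 TCP own x 0.0650456617397204 0.2494551132046357 [ 0.2 -0.3 -0.6]
TCP own x 0.065 z 0.2495 F [ 0.2 -0.3 -0.6]
scene paddle_lip 0.96 own x 0.139 z 0.31
scene paddle_pivot 0.93 own x 0.101 z 0.231
scene staple 0.69 own x 0.105 z 0.258
top paddle_lip 0.92 own x 0.141 z 0.306
top paddle_pivot 0.62 own x 0.102 z 0.234
top staple 0.83 own x 0.104 z 0.253
```

View pics/a5.png

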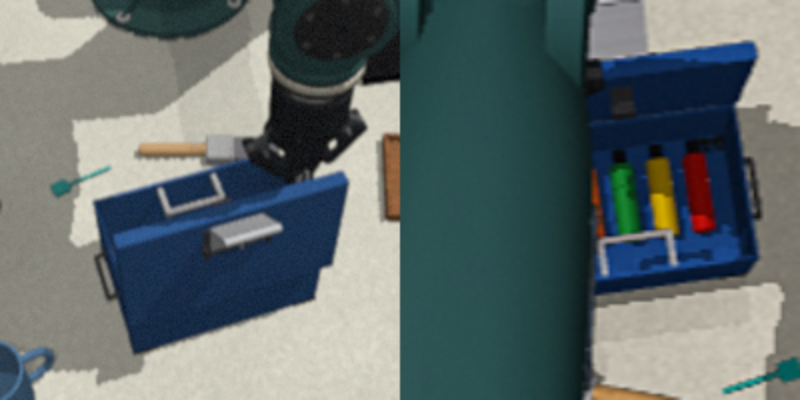

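The lid stands at about 1.5 rad with the finger still next to it. I'll back off toward the robot and check.

jog_arm(series=[[[0.3, 0, 0, 0], [0.6, 0, 0, 0], [0.8, 0, -0.2, 0], [0.8, 0, -0.3, 0], [0.8, 0, -0.3, 0], [0.5, 0, 0, 0], [0, 0, 0, 0], [0, 0, 0, 0], [0, 0, 0, 0], [0, 0, 0, 0]]])

```text
clock: 33.1
position: [0.4663, 0.0225, 0.2814]
eef_rot: [-0.073, 0.997, 0.0, -0.0]
force: [-0.4, 0.8, -0.2]
finger_gap: -0.0001
grip_force: 0.0
```

Run:
```python
from h import *
lid(); 
for l in ['pin','pin_end','tray']: print(l,[(np.round(x['point'],3).tolist(),round(x['confidence'],2)) for x in nets.pinpoint(l,'scene')])
print(hand_in())
```

```text
lid angle 1.5010961237702103 1439 top 0.2816888044260676 TCP own x -0.08696397054279977 0.2813950405337889 [-0.7  0.7 -0.7]
pin [([0.388, -0.222, 0.006], 0.66), ([0.491, 0.35, 0.005], 0.65), ([0.701, -0.024, 0.308], 0.55)]
pin_end [([0.475, 0.275, 0.004], 0.64), ([0.375, -0.149, 0.006], 0.51)]
tray [([0.488, 0.317, -0.001], 0.71), ([0.222, 0.343, -0.003], 0.65), ([0.491, 0.349, 0.002], 0.55)]
the job is handed in; nothing more can be done
None
```

The job is handed in at about 33 s: the red pin lies in the wooden tray, the lid stands open by itself at about 1.50 rad, and the arm is clear; hand-in gave no verdict.

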